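# Check a damper cartridge at its length mark

## Task

Set the damper's dial first: turn it until its white line points at the long thick mark on its scale. Then take the upright handle on the damper's sprung rod, pull the rod out until the handle's pointer is level with the marker clip on the ruler rail, and finish while still holding it there against its spring. Leave the marker clip and everything else on the bench where they are.

Things in the scene. Friction and masses are not known exactly. Their poses are not given: they have to be found in the camera images.
- fixture: check fixture bolted to the bench: a dark base plate 420 x 150 mm that carries, along its x axis, an aluminium block with the dial on top (116 mm square, top 50 mm above the bench), a black damper tube (44 mm across at its thickest, axis 58 mm above the bench, mouth at x = +20 mm) and the sprung rod. Origin on the bench, on the line below the rod; x points the way the rod pulls out, z up. It does not move.
- dial_grip (a point): grip point of the black rotary dial: on its vertical axis, 87 mm above the bench. The dial's grip is an upright bar 14 mm thick (along this point's y) and 42 mm long (along its x), from 64 to 94 mm above the bench, on a disc 44 mm across (top 64 mm) and a steel base disc 68 mm across (top 56 mm). A white line on top of the bar, on its -x half, is the dial's pointer. The point turns with the dial. z up.
- dial (a joint): angle of the dial in rad, growing as it turns clockwise seen from above; free from 0 to 6.28. The scale round it has eight dark marks 0.5 rad apart, from 0 to 3.5; seven are short and thin (7 mm), the mark at 2.0 is long and thick (20 x 4 mm). The dial stays where it is left (friction torque about 0.04 N m).
- dial_mark (a point): middle of the long thick mark on the dial's scale, 46 mm from the dial's axis, on the block's top (50 mm above the bench).
- handle_grip (a point): grip point of the steel handle blade that stands upright on the outer end of the rod: the blade is 14 mm thick along the pull (this point's x), 28 mm wide across it (y), from 62 to 118 mm above the bench; the point is on its centre line, 100 mm above the bench. With the rod in, 58 mm lie between the blade's middle and the mouth of the tube (top of the tube 80 mm above the bench). x points the way the rod pulls out, z up. It moves with the rod.
- rod: the sprung rod with its steel handle (blade, collar and pointer arm), one piece. Its origin lies at bench height below the blade, axes as handle_grip. It slides along x only, by 100 mm from fully in (the start) to the end stop. An inner spring pulls it back with 5 N when in, rising by 1.1 N per cm of pull (about 12 N at 60 mm); let go, it slides back in.
- pointer_tip (a point): tip of the thin flat pointer, 4 mm wide, that sticks out sideways from the foot of the handle towards the ruler rail, 45 mm above the bench. It moves with the rod.
- marker_tip (a point): the near end of the upright blade, 4 mm thick, of the dark steel length marker, a clip on the ruler rail beside the rod (45 mm above the bench); the rail runs parallel to the rod, 66 mm to its +y side, top 30 mm above the bench. The pointer is at the length mark when pointer_tip is level with marker_tip along x (the pull direction); the two then stand 8 mm apart across it. The clip can be shoved along the rail (5 N) but is to be left where it is.
- lube: white oil bottle with a black cap, 48 mm across, 105 mm tall, standing; a bystander. Origin at the centre of its underside.
- spanner: steel spanner lying flat; a bystander. Origin under it.
- sprocket: small dark steel sprocket, about 94 mm across, lying flat; a bystander. Origin at the centre of its underside.
- headring: aluminium spacer ring, 48 mm across, 11 mm tall; a bystander. Origin at the centre of its underside.
- tray: empty black parts tray, 100 x 75 x 28 mm; a bystander. Origin at the centre of its underside.
- driver: black-handled screwdriver lying flat; a bystander. Origin under it.
- pedal: black bicycle pedal, 94 x 80 mm, with a steel axle, lying flat; a bystander. Origin at the centre of its underside.
- grease: grey jar with a black lid, 66 mm across, 60 mm tall; a bystander. Origin at the centre of its underside.

How it is judged:
By the outcome, as a careful person would: the job done as asked, in the order asked, and still so for the second after the job is handed in, while the arm keeps its last pose, push and grip.
It also fails if it takes over 45 s, if anything falls off the work surface, if the arm or the gripper's body presses on something with over 40 N, if the wrist force passes 120 N, or if a joint passes its speed limit or range.

## Robot

A 7-joint arm with a two-finger parallel gripper is mounted at the origin on the work surface. World frame = base frame: x ahead of the robot, y to its left, z up, the work surface at z = 0. Lengths are in mm, angles in rad, forces in N, time in s.
With the tool pointing down it reaches from about 375 to 925 mm from the base axis. Payload 3.1 kg.
Tool frame: the origin (TCP) lies at the very end of the fingers, on their centre line; the grasp point (between the pads) lies behind it (tcp_to_grasp is the y of the grasp point in the tool frame, in mm); y points along the fingers, z is the direction in which the jaws open and shut, and the axes are right-handed (so a half turn about y gives the same grasp; the last joint's range is limited). The gripper opens to 85 mm and grips with 20 to 120 N. Pads are 22 mm wide; open, the fingers measure 114 mm over their backs; the gripper's body (76 mm by 85 mm) begins 54 mm behind the grasp point. The pads swing forward as they close: fully open they stand 13 mm farther back than shut.
Start: joints at [1.235, 0.383, 0.044, 1.598, -0.018, 1.161, -0.05], TCP at [153.137, -631.706, 231.269] pointing down, gripper open.
Joint ranges: [-2.61, 2.61], [-0.41, 2.15], [-1.48, 1.57], [0, 2.5], [-1.57, 4.71], [0.05, 1.97], [-2.85, 2.85]. Speed limits (rad/s): [2.79, 2.79, 3.14, 3.14, 3.14, 3.14, 3.14].

## Interface

Orientations are given as a unit quaternion [x, y, z, w].
In Python, from rig import * gives the robot as it stands.
- The arm moves only by the shell command python3 -m jog 'ROWS'. ROWS is a JSON object of lists of equal length, an entry for each row: "travel": the shift along the world's x, y, z in cm, a list of three; "delta_rot": the turn, a rotation vector about the world's x, y, z in degrees, a list of three; "gripper": the opening, from 0 (shut) to 1 (fully open). A call has 1 to 12 rows; each row is the pose to reach, as a shift and turn from the pose measured when the call began; what a row does not reach only later rows make up. A row lasts 1/8 s, in which the tool goes at most 62.5 mm and 10.7 degrees, less where a joint would pass 70% of its speed; a pose out of reach is approached as far as the arm can. A call with a gripper value outside its range is refused whole. The fingers move at their own pace and stop on an object; the grip force is fixed at half the most. Time passes only in rows, so rows that repeat a pose let the fingers close. It gives the time, the measured TCP pose, the force and the opening at its end, in the units of the state.
- sense(): the state, without advancing time (a new reading comes with each control period).
- read_camera(name): name is "scene" or "top"; returns the picture (400x640x3 uint8, blue, green, red); there is no depth.
- camera_info(name): a dict with "intrinsics" (3x3 intrinsics, pixels), "cam_to_world" (4x4, takes a point from camera to world coordinates). Camera axes: x right, y down, z forward; pixel columns grow to the right and rows downward; lengths in mm; the calibration is good to about 2 mm. A picture is of the moment at which its call begins. camera_info takes no time and is no camera call.
- close_job(): hands the job in, once; it reports no verdict.
The state is a dict: "time": time; "joint_pos": joint angles; "joint_vel": joint speeds; "joint_efforts": joint torques, N m; "position": TCP position; "tool_rot": TCP orientation; "contact_force": force on the tool from outside, world axes, zero at the start; "ft_torque": the same for the moment, N m; "gripper_width": finger opening in mm.
Only numpy, scipy, OpenCV 4.12 (cv2) and the standard library are available. Lean on these libraries where they do the work, as an engineer would, in place of code of your own. Each camera call takes 0.05 s, during which the arm holds its last target. There are 200 camera calls.

## Working session

There is one attempt and no reset: what is moved stays moved. The work goes in short steps, Python scripts to look and compute and a shell command to move; the robot and the scene stay as the last step left them, time stands still between calls to the robot, and variables do not carry over. Pictures are saved under pics/ and viewed, on a budget of 13 in all, crops included, one or two more only if the job needs it, and the job is handed in when it is done.

```bash
mkdir -p pics; cat > h.py <<'E'
from rig import *
import numpy as np, cv2
def ray(cam,u,v,z):
    c=camera_info(cam);K=np.array(c["intrinsics"]);T=np.array(c["cam_to_world"])
    d=T[:3,:3]@np.linalg.inv(K)@[u,v,1];o=T[:3,3]
    return o+d*(z-o[2])/d[2]
def proj(cam,p):
    c=camera_info(cam);K=np.array(c["intrinsics"]);T=np.linalg.inv(np.array(c["cam_to_world"]))
    q=K@(T[:3,:3]@np.array(p,float)+T[:3,3]);return q[:2]/q[2]
E
python3 - <<'E'
from h import *
s=sense();print(s)
for n in("top","scene"):
    cv2.imwrite(f"pics/{n}0.png",read_camera(n));print(np.round(camera_info(n)["cam_to_world"],3),camera_info(n)["intrinsics"])
E
```

```text
{'time': 0.0, 'joint_pos': array([ 1.23517766,  0.38384076,  0.04387113,  1.59956358, -0.01789486,
        1.16119765, -0.04990541]), 'joint_vel': array([ 6.95242376e-04,  6.57204306e-04,  2.35452013e-03,  5.85001925e-05,
        1.24107189e-03,  1.47337638e-03, -1.95291868e-03]), 'joint_efforts': array([ 3.39534854e-04, -4.33456457e+01,  1.02405265e+00, -2.49513423e+01,
        1.04349150e-02,  1.12964856e-02,  6.14359124e-06]), 'position': array([ 152.87941042, -630.80339261,  229.88884501]), 'tool_rot': array([-0.08406375,  0.70302137, -0.70120115,  0.08373285]), 'contact_force': array([-0.58958488,  0.47586935,  0.07572633]), 'ft_torque': array([ 0.03041479,  0.05035331, -0.05045822]), 'gripper_width': 85.52933286129343}
[[ 1.60000e-02 -9.86000e-01  1.65000e-01  3.74635e+02]
 [-1.00000e+00 -1.50000e-02  7.00000e-03 -3.64000e-01]
 [-4.00000e-03 -1.65000e-01 -9.86000e-01  1.26583e+03]
 [ 0.00000e+00  0.00000e+00  0.00000e+00  1.00000e+00]] [[435.49950205   0.         324.9471482 ]
 [  0.         435.49950205 193.08310896]
 [  0.           0.           1.        ]]
[[ 5.590000e-01  4.630000e-01 -6.870000e-01  1.207203e+03]
 [ 8.290000e-01 -3.140000e-01  4.630000e-01 -4.299750e+02]
 [-1.000000e-03 -8.290000e-01 -5.600000e-01  6.158260e+02]
 [ 0.000000e+00  0.000000e+00  0.000000e+00  1.000000e+00]] [[376.45118762   0.         318.09314187]
 [  0.         376.45118762 207.79840687]
 [  0.           0.           1.        ]]
```

View pics/top0.png

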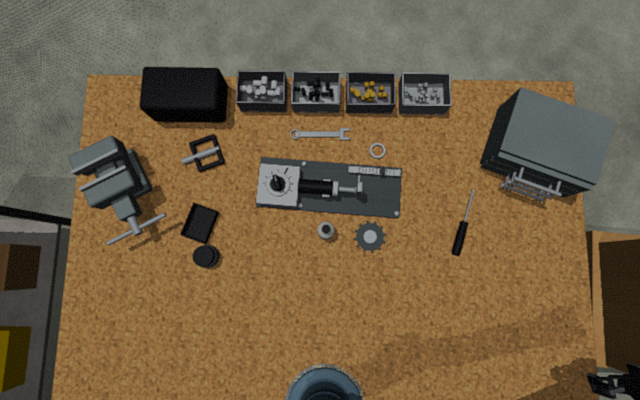

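View pics/scene0.png

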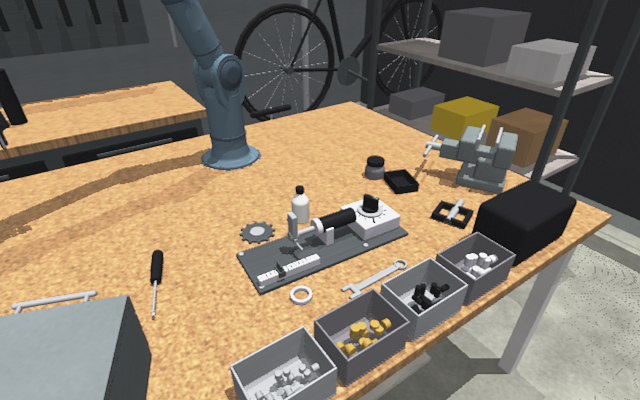

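The top view shows the fixture from (257,158) to (402,215): dial at (279,184), handle at (360,187), ruler at about (375,170). The bottle at (326,231) and sprocket at (370,237) stand on its near side. Next, enlarged crops of both views.

```bash
python3 - <<'E'
from h import *
a=cv2.imread("pics/top0.png")[150:225,250:410];cv2.imwrite("pics/topc.png",cv2.resize(a,None,fx=5,fy=5,interpolation=cv2.INTER_CUBIC))
a=cv2.imread("pics/scene0.png")[180:295,230:415];cv2.imwrite("pics/scenec.png",cv2.resize(a,None,fx=4.3,fy=4.3,interpolation=cv2.INTER_CUBIC))
E
```

```text
(no output)
```

View pics/topc.png

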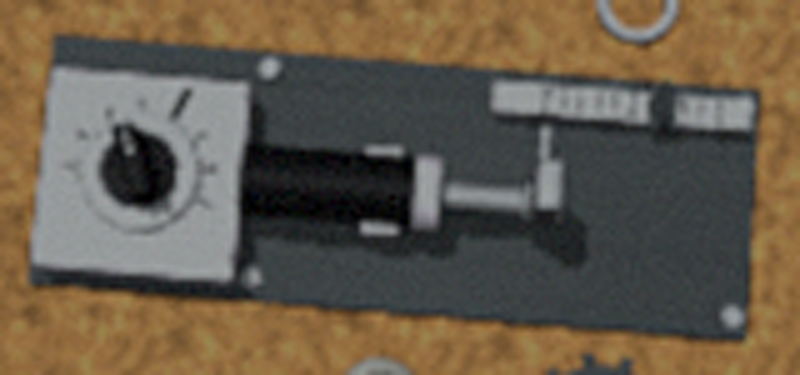

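View pics/scenec.png

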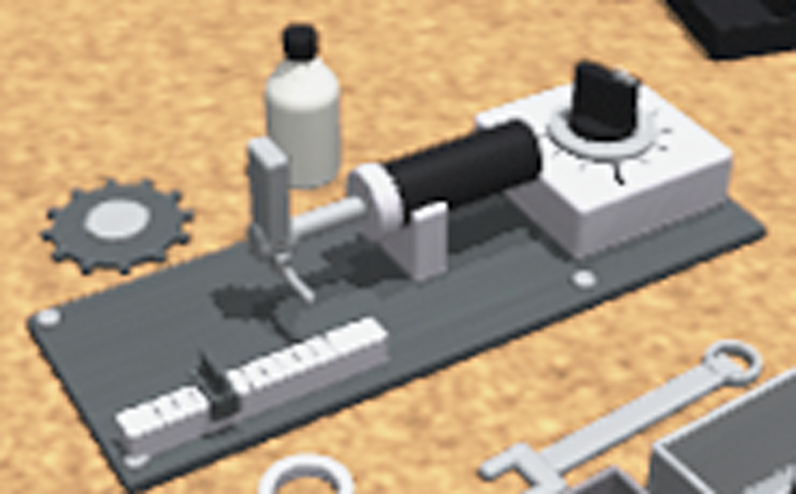

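Crop readings: white line runs (118,128)–(137,155), the thick mark's middle is (181,104), the pointer tip is (545,127), the marker blade is near (663,115), and the blade top is near (551,170).

```bash
python3 - <<'E'
from h import *
t=lambda x,y:(250+(x+.5)/5-.5,150+(y+.5)/5-.5)
sc=lambda x,y:(230+(x+.5)/4.3-.5,180+(y+.5)/4.3-.5)
T=lambda x,y,z:ray("top",*t(x,y),z)
S=lambda x,y,z:ray("scene",*sc(x,y),z)
P=[T(55,37,8),T(758,92,8),T(744,340,8),T(30,284,8)]
print("plate",np.round(P),[np.round(np.linalg.norm(P[i]-P[(i+1)%4])) for i in range(4)])
B=[T(52,68,50),T(250,83,50),T(237,280,50),T(33,263,50)]
print("block",[np.round(np.linalg.norm(B[i]-B[(i+1)%4])) for i in range(4)])
ex=(P[1]-P[0])+(P[2]-P[3]);ex/=np.linalg.norm(ex);print("yaw",np.degrees(np.arctan2(ex[1],ex[0])))
ey=np.array([-ex[1],ex[0],0]);c=np.mean(P,0)
f=lambda p:np.round([(p-c)@ex,(p-c)@ey],1)
D=np.mean(B,0)
for n,p in dict(blockc=D,ringc=T(141,176,56),lineo=T(118,128,94),linei=T(137,155,94),mark=T(181,104,50),markS=S(619,172,50),ptr=T(545,127,45),ptrS=S(311,298,45),mk=T(663,125,45),mkS=S(205,356,50),mkfoot=S(222,415,30),hand=T(551,160,118),handS=S(266,147,118)).items(): print(n,np.round(p,1),f(p))
print("c",c,ex)
E
```

```text
plate [[ 691.  201.    8.]
 [ 664. -216.    8.]
 [ 516. -206.    8.]
 [ 542.  210.    8.]] [np.float64(418.0), np.float64(148.0), np.float64(416.0), np.float64(148.0)]
block [np.float64(114.0), np.float64(114.0), np.float64(116.0), np.float64(113.0)]
yaw -93.6558346984554
blockc [601.6 141.5  50. ] [-143.5  -10.8]
ringc [598.6 141.8  56. ] [-143.6  -13.9]
lineo [618.2 150.9  94. ] [-154.     5.1]
linei [603.3 140.   94. ] [-142.1   -9.1]
mark [641.9 121.1  50. ] [-125.7   30.7]
markS [637.1 125.3  50. ] [-129.6   25.6]
ptr [632.8 -87.2  45. ] [82.7 34.8]
ptrS [627.1 -85.   45. ] [80.9 29.1]
mk [ 635.  -154.7   45. ] [149.9  41.4]
mkS [ 640.6 -157.5   50. ] [152.4  47.1]
mkfoot [ 664.3 -162.1   30. ] [155.5  71.1]
hand [599.3 -85.3 118. ] [82.9  1.3]
handS [582.  -83.1 118. ] [ 81.9 -16.1]
c [603.29438393  -2.40840334   8.        ] [-0.06376307 -0.99796507  0.        ]
```

```bash
cat >> h.py <<'E'
C=np.array([603.3,-2.4]);EX=np.array([-.06376,-.99797]);EY=np.array([.99797,-.06376])
def rect(img,cam,z,x0,y1,w,h,k):  # fixture-frame (plate-centred) mm, x right, y up
    f=np.array([[0,0],[w,0],[w,h],[0,h]],float)
    src=np.float32([proj(cam,[*(C+EX*(x0+a)+EY*(y1-b)),z]) for a,b in f])
    H=cv2.getPerspectiveTransform(src,np.float32(f*k));return cv2.warpPerspective(img,H,(int(w*k),int(h*k)),flags=cv2.INTER_CUBIC)
def grab(cam,n=6): return np.mean([read_camera(cam).astype(np.float32) for _ in range(n)],0).clip(0,255).astype(np.uint8)
def views(n=6):
    return {c:grab(c,n) for c in("top","scene")}
E
python3 - <<'E'
from h import *
V=views();k=10/3
for c in V: cv2.imwrite(f"pics/{c}1.png",V[c])
a=np.hstack([rect(V[c],c,50,-203,48,120,120,k) for c in("top","scene")])
b=np.hstack([rect(V[c],c,45,65,65,120,60,k) for c in("top","scene")])
cv2.imwrite("pics/r1.png",np.vstack([a,b]))
E
```

```text
(no output)
```

View pics/r1.png

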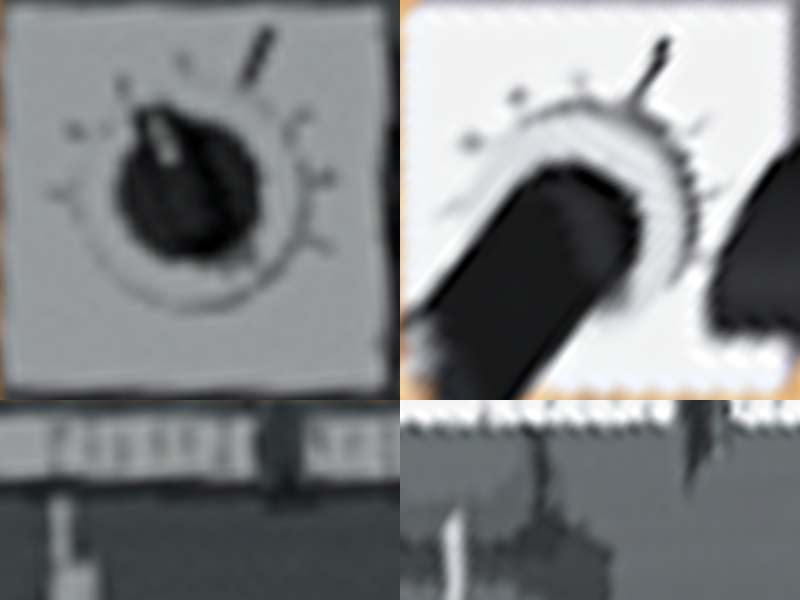

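```bash
python3 - <<'E'
from h import *
import rig
from scipy.spatial.transform import Rotation as R
print([n for n in dir(rig) if not n.startswith('_')],getattr(rig,'tcp_to_grasp',None))
s=sense();M=R.from_quat(s['tool_rot']).as_matrix();print(np.round(M,3),s['time'])
D=C+EX*-144.5+EY*-11.4;print("dial",D,"from tcp",D-s['position'][:2])
z=M[:,2];print("jaw yaw",np.degrees(np.arctan2(z[1],z[0])))
# bar angle from scene view: rectify at z=94, both
V={c:cv2.imread(f"pics/{c}1.png") for c in("top","scene")}
cv2.imwrite("pics/r2.png",np.hstack([rect(V[c],c,94,-185,28,80,80,5) for c in V]))
E
```

```text
['MotionError', 'camera_info', 'close_job', 'read_camera', 'sense', 'tcp_to_grasp'] -18.700000000000003
[[-0.972  0.     0.236]
 [-0.236 -0.    -0.972]
 [-0.    -1.     0.   ]] 0.7
dial [601.136462 142.533529] from tcp [448.01403696 774.24878012]
jaw yaw -76.37310880413463
```

View pics/r2.png

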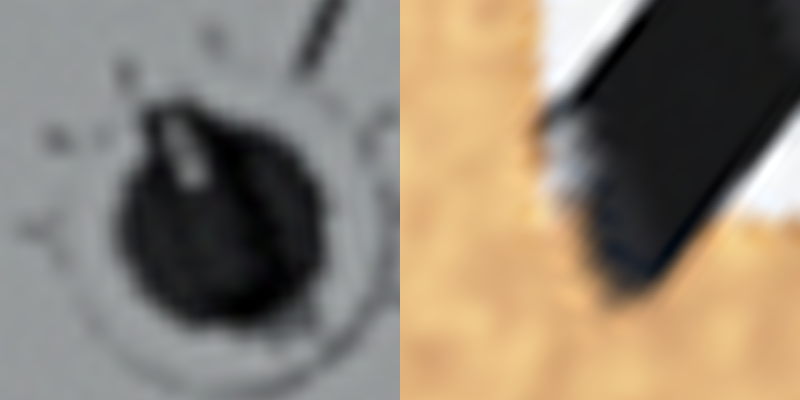

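The white line lies at about 112° in the fixture frame and the long mark at about 65.5°. That means a turn of about 47° clockwise. Moving above the dial now.

```bash
python3 -m jog '{"travel":[[44.8,77.4,0],[44.8,77.4,0],[44.8,77.4,0],[44.8,77.4,0],[44.8,77.4,0],[44.8,77.4,0],[44.8,77.4,0],[44.8,77.4,0],[44.8,77.4,0],[44.8,77.4,0],[44.8,77.4,0],[44.8,77.4,0]],"delta_rot":[[0,0,5],[0,0,5],[0,0,5],[0,0,5],[0,0,5],[0,0,5],[0,0,5],[0,0,5],[0,0,5],[0,0,5],[0,0,5],[0,0,5]],"gripper":[0.6,0.6,0.6,0.6,0.6,0.6,0.6,0.6,0.6,0.6,0.6,0.6]}'
```

```text
time: 2.2
position: [529.9, 18.8, 231.8]
tool_rot: [0.114, -0.698, 0.698, -0.115]
contact_force: [0.8, -0.9, -0.3]
gripper_width: 51.3
```

```bash
python3 -m jog '{"travel":[[7.1,12.4,-4],[7.1,12.4,-9],[7.1,12.4,-11],[7.1,12.4,-11],[7.1,12.4,-11]],"delta_rot":[[0,0,0],[0,0,0],[0,0,0],[0,0,0],[0,0,0]],"gripper":[0.6,0.6,0.6,0.6,0.6]}'
python3 - <<'E'
from h import *
from scipy.spatial.transform import Rotation as R
s=sense();z=R.from_quat(s['tool_rot']).as_matrix()[:,2];print(s['position'],np.degrees(np.arctan2(z[1],z[0])))
V=views(1)
k=lambda c,u,v,w,h,f:cv2.resize(V[c][v:v+h,u:u+w],None,fx=f,fy=f,interpolation=cv2.INTER_CUBIC)
cv2.imwrite("pics/a1.png",np.hstack([k("top",240,140,80,80,5),k("scene",330,160,80,80,5)]))
E
```

```text
time: 2.82
position: [601.2, 142.1, 122.1]
tool_rot: [0.114, -0.697, 0.698, -0.114]
contact_force: [-0.2, -0.0, 0.6]
gripper_width: 50.9
[601.19538319 142.11361338 122.13182619] -71.44208498217371
```

View pics/a1.png

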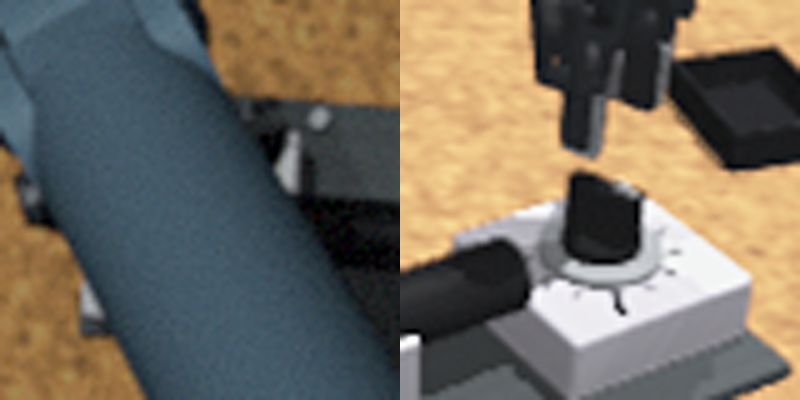

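The scene crop shows the open fingers straddling the bar (bar top at crop (605,183), finger tips at (582,155) and (648,108)). Descending and gripping.

```bash
python3 -m jog '{"travel":[[0,0,-2.5],[0,0,-5],[0,0,-5],[0,0,-5],[0,0,-5],[0,0,-5],[0,0,-5],[0,0,-5]],"delta_rot":[[0,0,0],[0,0,0],[0,0,0],[0,0,0],[0,0,0],[0,0,0],[0,0,0],[0,0,0]],"gripper":[0.6,0.6,0.6,0,0,0,0,0]}'
python3 -c "
from h import *
s=sense();print(s['position'],s['ft_torque'],s['contact_force'])
print(proj('scene',[601,142.5,94]),proj('scene',[601.2,142.1,122.1]))"
```

```text
time: 3.92
position: [603.7, 142.5, 76.7]
tool_rot: [0.111, -0.697, 0.699, -0.116]
contact_force: [-2.2, -0.4, 6.4]
gripper_width: 12.6
[603.70389161 142.54364473  76.74638344] [ 0.10534223  0.41546321 -0.04849649] [-2.23263992 -0.43681337  6.3520098 ]
[370.77817572 196.86526488] [371.55942446 187.6147887 ]
```

```bash
python3 - <<'E'
from h import *
s=sense();print(s['position'],s['gripper_width'],s['contact_force'],s['joint_vel'])
V={"scene":grab("scene",3)}
a=V["scene"][165:245,330:420];cv2.imwrite("pics/a2.png",cv2.resize(a,None,fx=7,fy=7,interpolation=cv2.INTER_CUBIC))
print(proj('scene',s['position']))
s=sense();print(s['position'],s['gripper_width'],s['contact_force'])
E
```

```text
[603.70389161 142.54364473  76.74638344] 12.622378780274614 [-2.23263992 -0.43681337  6.3520098 ] [ 0.00098217  0.00046159 -0.00174413  0.0004785   0.00131758  0.00196717
 -0.00106375]
[370.96155974 202.91100859]
[603.66425917 142.52669551  76.72075877] 12.554994631150349 [-2.64139139 -0.43041866  6.81901304]
```

View pics/a2.png

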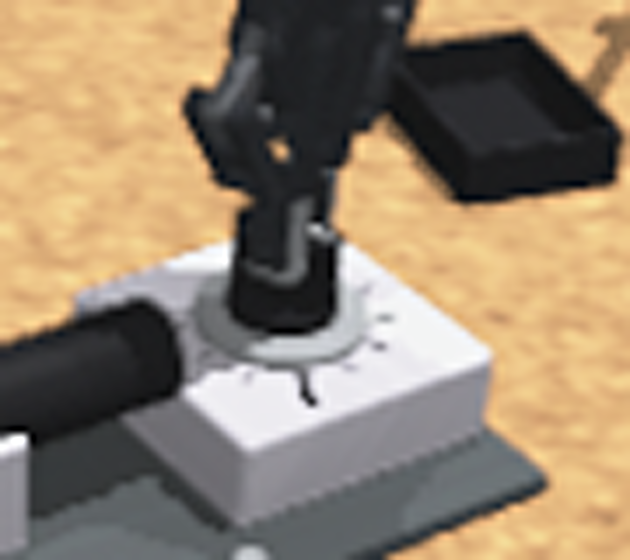

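The pads hold the bar squarely, clear of the disc. Turning clockwise.

```bash
python3 -m jog '{"travel":[[0,0,0],[0,0,0],[0,0,0],[0,0,0],[0,0,0],[0,0,0],[0,0,0],[0,0,0]],"delta_rot":[[0,0,-8],[0,0,-16],[0,0,-24],[0,0,-32],[0,0,-40],[0,0,-47],[0,0,-47],[0,0,-47]],"gripper":[0,0,0,0,0,0,0,0]}'
cat >> h.py <<'E'
from scipy.spatial.transform import Rotation as R
def st():
    s=sense();z=R.from_quat(s['tool_rot']).as_matrix()[:,2]
    print(np.round(s['position'],1),"jaw",np.round(np.degrees(np.arctan2(z[1],z[0])),2),"tilt",np.round(z[2],3),"w",s['gripper_width'],np.round(s['contact_force'],1),np.round(s['ft_torque'],2),s['time'])
E
python3 - <<'E'
from h import *
st()
g=grab("scene",5);cv2.imwrite("pics/s3.png",g)
a=g[165:245,330:420];cv2.imwrite("pics/a3.png",cv2.resize(a,None,fx=7,fy=7,interpolation=cv2.INTER_CUBIC))
E
```

```text
time: 5.08
position: [603.5, 141.6, 76.8]
tool_rot: [-0.176, -0.683, 0.688, 0.171]
contact_force: [-0.5, -1.9, 1.3]
gripper_width: 12.7
[603.5 141.6  76.8] jaw -118.45 tilt 0.005 w 12.744829050089981 [-0.5 -1.9  1.3] [-0.46  0.21 -0.  ] 5.075
```

View pics/a3.png

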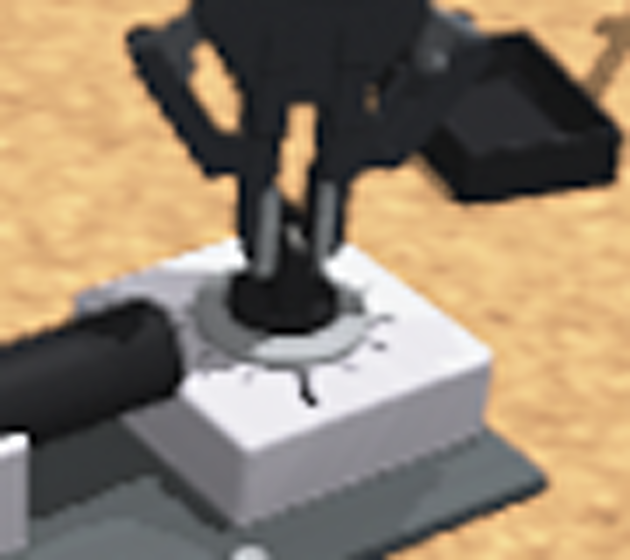

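```bash
python3 -m jog '{"travel":[[0,0,0],[0,0,0],[0,0,0],[0,0,5],[0,0,8],[-1.6,-22.6,8],[-1.6,-22.6,8],[-1.6,-22.6,8],[-1.6,-22.6,8],[-1.6,-22.6,8],[-1.6,-22.6,8]],"delta_rot":[[0,0,0],[0,0,0],[0,0,0],[0,0,0],[0,0,0],[0,0,24.8],[0,0,24.8],[0,0,24.8],[0,0,24.8],[0,0,24.8],[0,0,24.8]],"gripper":[0.5,0.5,0.5,0.5,0.5,0.5,0.5,0.5,0.5,0.5,0.5]}'
python3 - <<'E'
from h import *
st()
V=views(5)
for c in V: cv2.imwrite(f"pics/{c}4.png",V[c])
z=cv2.resize(V["scene"][170:290,240:420],None,fx=4,fy=4,interpolation=cv2.INTER_CUBIC)[:,:]
d=[rect(V["top"],"top",h,-193,38,100,100,3) for h in(50,94)]
o=np.zeros((600,790,3),np.uint8);o[:300,:300]=d[0];o[300:,:300]=d[1]
s=cv2.resize(V["scene"][175:285,255:405],(490,359),interpolation=cv2.INTER_CUBIC);o[:359,300:]=s
o[359:,300:]=cv2.resize(V["top"][150:225,255:408],(490,241),interpolation=cv2.INTER_CUBIC)
cv2.imwrite("pics/a4.png",o)
E
```

```text
time: 6.7
position: [587.8, -83.3, 157.0]
tool_rot: [-0.026, -0.706, 0.708, 0.02]
contact_force: [0.3, 0.6, 1.0]
gripper_width: 42.5
[587.8 -83.3 157. ] jaw -93.69 tilt 0.003 w 42.501751865176566 [0.3 0.6 1. ] [0.03 0.02 0.02] 6.7
```

View pics/a4.png

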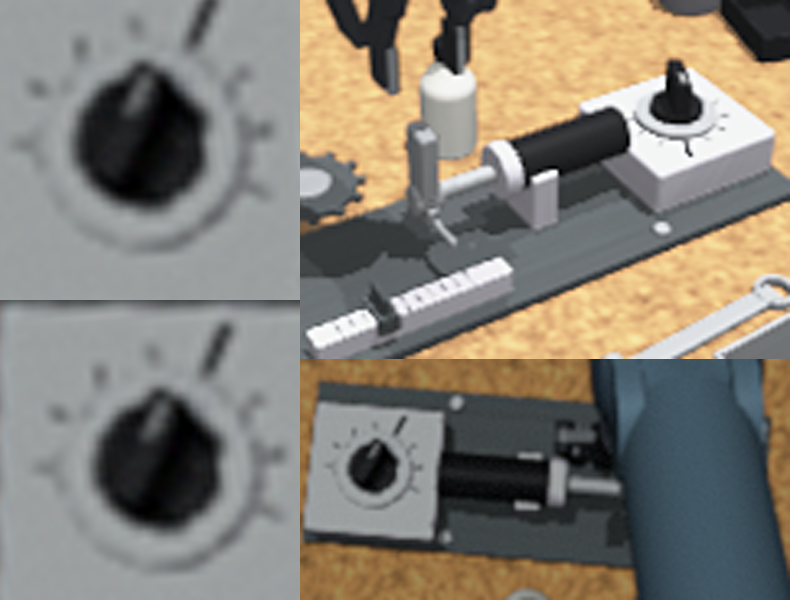

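The line now points along the long mark: about 61–65° for the line against 64–67° for the mark in these crops. I'll check that numerically, and work out where handle and fingers sit.

```bash
python3 - <<'E'
from h import *
for f in("top1","top4"):
    g=cv2.imread(f"pics/{f}.png")
    r=rect(g,"top",50,-193,38,100,100,8).astype(float).mean(2)
    def pca(W):
        W=W.clip(0);y,x=np.mgrid[:r.shape[0],:r.shape[1]];m=W.sum();cx,cy=(W*x).sum()/m,(W*y).sum()/m
        c=np.array([[(W*(x-cx)**2).sum(),(W*(x-cx)*(y-cy)).sum()],[0,(W*(y-cy)**2).sum()]])/m
        a=.5*np.arctan2(-2*c[0,1],c[0,0]-c[1,1]);return np.round([cx/8,cy/8,np.degrees(a)%180],2)
    M=np.zeros_like(r);yy,xx=np.mgrid[:800,:800]/8
    bg=np.median(r[:60,:])
    m=(xx>60)&(xx<76)&(yy>-1)&(yy<18)
    print(f,"mark",pca(np.where(m,bg-15-r,0)))
    L=(np.hypot(xx-48.,yy-40)<16)&(yy<40)
    print("line",pca(np.where(L,r-65,0)),np.where(L,r,0).max())
    # steel ring centre / marks circle: dark short marks
    blk=r>110; ys,xs=np.nonzero(blk); print(bg)
for n in("scene",):
    print(proj(n,[587.8,-83.3,157]),[ proj(n,[*(C+EX*82.2+EY*y),118]) for y in(-11.4,-7.4)])
E
```

```text
top1 mark [66.77  7.75 65.67]
line [44.62 31.02 29.26] 131.33333333333334
152.66666666666666
top4 mark [66.79  7.74 65.65]
line [46.56 31.01 43.26] 101.33333333333333
158.0
[292.02363852 200.79063691] [array([292.30403801, 214.85948146]), array([293.10052772, 215.72516881])]
```

```bash
python3 - <<'E'
from h import *
g=cv2.imread("pics/top4.png")
for z,cx,cy in((50,47,31.3),(94,51.8,39.7)):
    r=rect(g,"top",z,-193,38,100,100,8).astype(float).mean(2)
    yy,xx=np.mgrid[:800,:800]/8
    for R0 in(5,6,7):
        m=np.hypot(xx-cx,yy-cy)<R0
        W=np.where(m,r-np.percentile(r[m],60),0).clip(0);s=W.sum();x=(W*xx).sum()/s;y=(W*yy).sum()/s
        a=.5*np.arctan2(-2*(W*(xx-x)*(yy-y)).sum(),(W*(xx-x)**2-W*(yy-y)**2).sum());print(z,R0,x,y,np.degrees(a)%180)
E
python3 -m jog '{"travel":[[0,0,-4],[0,0,-7.6],[0,0,-7.6],[0,0,-7.6],[0,0,-7.6],[0,0,-7.6],[0,0,-7.6],[0,0,-7.6]],"delta_rot":[[0,0,0],[0,0,0],[0,0,0],[0,0,0],[0,0,0],[0,0,0],[0,0,0],[0,0,0]],"gripper":[0.5,0.5,0.5,0,0,0,0,0]}'
python3 -c "
from h import *
st()"
```

```text
50 5 46.2890019662812 31.222138671494765 63.634787814048536
50 6 46.323696327873904 31.181608335418314 63.85582687925017
50 7 46.32067049418915 31.199770455664233 64.02773194084699
94 5 52.042933849169856 39.75289073749587 63.7126861471911
94 6 52.07682060590773 39.71059595340834 63.80644397008346
94 7 52.03326603744342 39.66536884917348 65.37889445865702
time: 8.2
position: [589.2, -85.5, 82.8]
tool_rot: [-0.027, -0.704, 0.709, 0.019]
contact_force: [-0.5, -3.5, 5.5]
gripper_width: 13.3
[589.2 -85.5  82.8] jaw -93.75 tilt 0.006 w 13.297267844504534 [-0.5 -3.5  5.5] [-0.22  0.22  0.09] 8.2
```

Dial checks out: line 64–65° against mark 65.7°. The handle is gripped. Pulling about 66 mm along the rod.

```bash
python3 -m jog '{"travel":[[-0.06,-1,0],[-0.13,-2,0],[-0.19,-3,0],[-0.26,-4,0],[-0.32,-5,0],[-0.38,-6,0],[-0.42,-6.6,0],[-0.42,-6.6,0],[-0.42,-6.6,0]],"delta_rot":[[0,0,0],[0,0,0],[0,0,0],[0,0,0],[0,0,0],[0,0,0],[0,0,0],[0,0,0],[0,0,0]],"gripper":[0,0,0,0,0,0,0,0,0]}'
python3 - <<'E'
from h import *
st()
V=views(5)
for c in V: cv2.imwrite(f"pics/{c}5.png",V[c])
o=np.vstack([cv2.resize(V["scene"][205:265,250:330],(760,570),interpolation=cv2.INTER_CUBIC)])
cv2.imwrite("pics/a5.png",o)
# prediction: pixel shift of pointer tip for travel
p=ray("scene",*(230+(311.5)/4.3-.5,180+(298.5)/4.3-.5),45)
for d in(60,64,66,68,70): q=proj("scene",p+np.r_[EX*d,0]);print(d,(q-[250,205]+.5)*9.5-.5)
E
```

```text
time: 9.32
position: [585.5, -142.2, 82.9]
tool_rot: [0.025, 0.708, -0.706, -0.018]
contact_force: [-0.9, 10.4, 2.1]
gripper_width: 13.3
[ 585.5 -142.2   82.9] jaw -93.46 tilt -0.004 w 13.276667485174391 [-0.9 10.4  2.1] [ 1.61  0.17 -0.29] 9.325
60 [276.05156141 504.3848064 ]
64 [260.81069457 510.08574435]
66 [253.1677832  512.94462134]
68 [245.50982754 515.80912573]
70 [237.83678314 518.67927416]
```

View pics/a5.png

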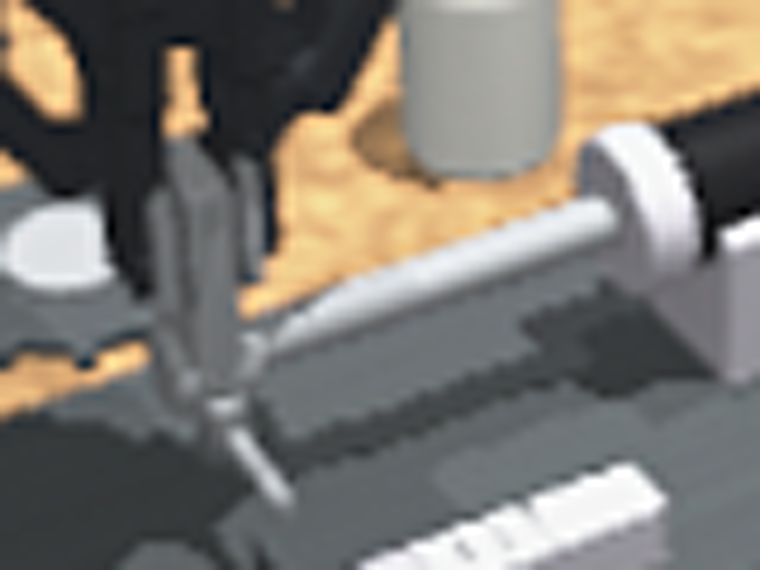

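The pull reached only 57 mm, because the arm gives about 9 mm under the spring. The pointer tip at crop (288,500) agrees with that. Pulling further, allowing for the give.

```bash
python3 -m jog '{"travel":[[-0.1,-1.3,0],[-0.12,-1.7,0],[-0.12,-1.8,0],[-0.12,-1.8,0],[-0.12,-1.8,0],[-0.12,-1.8,0]],"delta_rot":[[0,0,0],[0,0,0],[0,0,0],[0,0,0],[0,0,0],[0,0,0]],"gripper":[0,0,0,0,0,0]}'
python3 - <<'E'
from h import *
st()
V=views(5)
for c in V: cv2.imwrite(f"pics/{c}6.png",V[c])
cv2.imwrite("pics/a6.png",cv2.resize(V["scene"][238:284,255:315],(780,598),interpolation=cv2.INTER_CUBIC))
E
```

```text
time: 10.58
position: [584.9, -150.5, 82.9]
tool_rot: [0.023, 0.711, -0.702, -0.016]
contact_force: [-0.6, 11.5, 1.3]
gripper_width: 13.2
[ 584.9 -150.5   82.9] jaw -93.13 tilt -0.013 w 13.164231179874642 [-0.6 11.5  1.3] [ 0.97  0.12 -0.53] 10.575
```

View pics/a6.png

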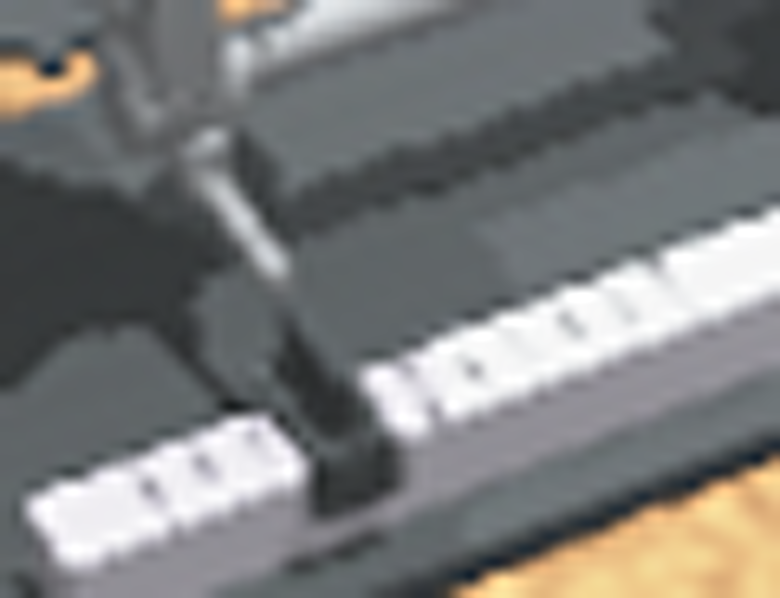

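```bash
python3 - <<'E'
from h import *
t=lambda x,y:(255+(x+.5)/13-.5,238+(y+.5)/13-.5)
it=lambda q:np.round((q-[255,238]+.5)*13-.5,1)
p=ray("scene",*t(280,270),45);print(p)
for n,d in dict(tip=[0,0,0],y8=[0,8,0],y8up=[0,8,8],y8dn=[0,8,-10],x5y8=[5,8,0],y20=[0,20,0],y30=[0,30,0],y20z30=[0,20,-15],y45z30=[0,42,-15],ym20=[0,-20,0]).items():
    print(n,it(proj("scene",p+np.r_[EX*d[0]+EY*d[1],d[2]])))
g=cv2.imread("pics/scene6.png")[256:274,272:288].mean(2).astype(int)
print(g)
E
```

```text
[ 622.06634097 -150.75235917   45.        ]
tip [280. 270.]
y8 [299.7 296.8]
y8up [296.8 261.8]
y8dn [303.2 340. ]
x5y8 [273.4 306.7]
y20 [329.8 337.7]
y30 [355.3 372.4]
y20z30 [334.8 402.5]
y45z30 [391.1 480.1]
ym20 [231.9 204.6]
[[ 85 135 181 170  99  70  92  92  95 101 100 100 100  99  99  99]
 [ 69  85 161 208 167 104  99 100 100 100  99  99  99 100 100 100]
 [ 73  88 118 182 188 119  98  99  98  98  99 100 100  99 100 100]
 [ 94  98  96 121 138 110  97  98  99  99  99 100 100 100 100 100]
 [100  99  97  98 106 106  99  99  99 100 100 100  99 100 101 101]
 [ 99  98  99  96  92  98 102 100  99  99 100 101 101 101 100 100]
 [ 99  98  99  98  82  80 104 102 100 101 101 100 100 100 100  99]
 [ 98  98  99 101  83  62  94 103 101 100 101 101 101 100 103 108]
 [ 99  99 100 102  86  46  69  94 104 102 100  99  98 102  93 122]
 [101 102 102  91  67  52  48  74  99 102  97  94 101 127 190 234]
 [103  97 109 108  53  51  44  57  87 102 132 204 236 208 181 231]
 [ 86  97  89  93  78  51  47  46  63  74 129 225 247 238 219 222]
 [ 60  84  87  85 102  80  53  48  49  53  87 160 227 242 238 220]
 [ 45  48  80  92  82  89  55  51  47  52  68 100 202 245 243 216]
 [197 230 213 201  67  79  79  52  48  51  66  86 161 235 249 237]
 [241 229 191 229 194  82  95  79  61  68  79  90  96 151 197 189]
 [241 236 219 226 243 194  79  97  97  89  72  73  55  91 135 145]
 [240 239 238 229 234 238 156  70  78  73  66  59  54  81 127 147]]
```

```bash
python3 - <<'E'
from h import *
g=cv2.imread("pics/top1.png")
r=rect(g,"top",45,65,65,120,60,2).astype(float).mean(2)
for y in range(0,72,4): print(65-y/2, r[y,16:60:2].astype(int) if y>24 else "", "|", r[y,150:196:2].astype(int))
print("cols ptr x from",65+8,"marker from",65+75,"step 1mm")
E
```

```text
65.0  | [49 53 59 65 69 70 69 63 58 56 57 59 63 67 71 72 73 73 73 71 70 69 67]
63.0  | [46 50 55 59 62 62 57 52 46 44 46 49 51 53 55 58 59 62 65 67 69 69 68]
61.0  | [74 70 68 65 64 63 57 51 47 45 46 49 51 53 56 61 65 71 76 81 86 90 91]
59.0  | [111 100  87  74  66  60  53  50  49  48  48  49  51  52  57  66  74  85
  94 100 107 112 115]
57.0  | [129 112  96  76  63  56  50  49  50  50  50  51  52  53  58  69  81  95
 104 107 114 121 127]
55.0  | [121  99  80  62  53  52  50  48  48  48  49  51  53  54  59  71  85  99
 107 107 111 119 127]
53.0  | [115  91  68  51  45  48  50  48  47  47  48  50  53  55  59  73  88 103
 111 110 110 116 121]
51.0 [153 154 155 156 154 149 142 137 134 134 137 144 150 155 157 157 152 143
 134 130 131 136] | [116  91  70  52  44  48  50  49  48  48  48  49  53  53  57  73  95 113
 125 124 122 124 126]
49.0 [154 155 156 157 156 151 145 139 137 138 142 148 154 159 161 159 154 145
 137 133 133 137] | [121  95  74  56  46  47  50  49  48  48  48  48  51  51  55  71  95 118
 137 140 138 140 140]
47.0 [160 160 161 162 160 154 146 138 135 136 140 147 154 159 160
[... 802 characters left out ...]
42]
37.0 [34 32 31 30 30 33 38 46 54 61 64 62 58 52 44 40 37 34 35 36 36 37] | [40 38 37 37 35 33 30 28 27 27 27 25 24 24 26 28 29 29 29 30 31 33 35]
35.0 [ 45  43  41  40  39  43  56  72  87  98 100  97  89  79  65  56  51  46
  46  49  50  51] | [54 53 50 47 42 37 33 30 31 32 33 33 32 32 33 34 34 33 33 34 38 42 46]
33.0 [ 58  56  55  54  51  56  73  93 114 126 129 125 114  99  81  70  64  59
  58  61  62  62] | [67 66 63 59 53 47 43 40 39 41 42 42 43 43 42 42 42 42 42 45 48 52 55]
31.0 [ 64  63  62  62  60  64  81 102 123 137 141 135 122 105  87  74  68  63
  62  64  65  65] | [64 65 63 60 57 53 51 50 50 51 52 53 54 54 54 54 55 56 56 58 59 61 62]
cols ptr x from 73 marker from 140 step 1mm
```

Both cameras put the marker level at about 68 mm of pull: top view 151.5−83.0 = 68.5, scene view about 67.8. The rod is at 65.2, so it needs 3 mm more.

```bash
python3 -m jog '{"travel":[[-0.08,-1.2,0],[-0.08,-1.3,0],[-0.08,-1.3,0],[-0.08,-1.3,0],[-0.08,-1.3,0],[-0.08,-1.3,0]],"delta_rot":[[0,0,0],[0,0,0],[0,0,0],[0,0,0],[0,0,0],[0,0,0]],"gripper":[0,0,0,0,0,0]}'
python3 - <<'E'
from h import *
st()
V=views(5)
for c in V: cv2.imwrite(f"pics/{c}7.png",V[c])
st()
cv2.imwrite("pics/a7.png",cv2.resize(V["scene"][246:276,262:302],(800,600),interpolation=cv2.INTER_CUBIC))
E
```

```text
time: 11.82
position: [584.7, -154.1, 83.0]
tool_rot: [0.021, 0.715, -0.699, -0.014]
contact_force: [-0.3, 12.0, 2.2]
gripper_width: 13.6
[ 584.7 -154.1   83. ] jaw -92.8 tilt -0.022 w 13.557739005877657 [-0.3 12.   2.2] [ 0.52  0.18 -0.64] 11.825
[ 584.7 -154.1   83. ] jaw -92.8 tilt -0.022 w 13.411014434976613 [-0.7 12.2  2.2] [ 0.55  0.2  -0.72] 12.325
```

View pics/a7.png

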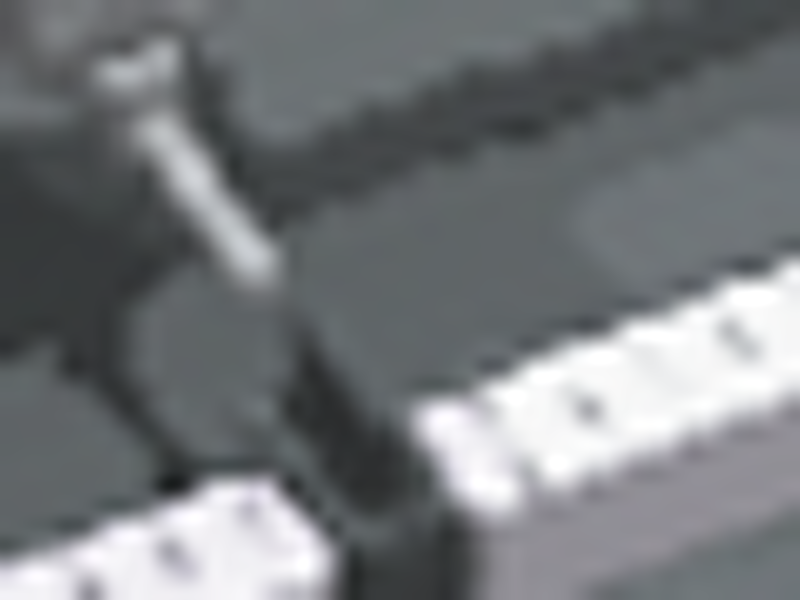

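The pointer's axis, (150,130)→(260,265), extended runs straight onto the blade's near top corner at (295,320); level was predicted at (292,313). TCP is steady at 68.7 mm of pull with 12 N on the spring. Handing in.

```bash
python3 -c "
from h import *
close_job();st()"
```

```text
the job is handed in; nothing more can be done
the job is handed in; nothing more can be done
```

I set the dial first, then pulled the rod out to the marker clip, and handed the job in still holding the handle against its spring. The clock was at about 12.3 s of the 45 s allowed.

- **Dial:** I turned it about 47° clockwise and let go. Afterwards the white line measured 64–65° in the top picture, against 65.7° for the long thick mark. I did not look at it again at the very end, but nothing touched it after that.
- **Rod:** the gripper held the handle steady at 68.7 mm of pull, with about 12 N of spring force on it. The arm gave 9–10 mm under the spring, so I reached this in three steps.
- **Pointer against marker:** the two cameras disagreed slightly on where level is. The top view said 68.5 mm of pull and the scene view about 67.8 mm. In the last picture the pointer lines up with the marker blade to within about 1 mm.
- **Clip and bystanders:** I did not touch the marker clip or anything else on the bench.
- **Pictures and state:** I viewed 12 pictures, two over the budget. The state could not be read after hand-in.

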